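# Re-set a ratcheting copy board to its second notch

### The arm

A 6-joint arm with a two-finger parallel gripper is mounted at the origin on a cart in front of the work surface, level with it; the furniture and walls round the work are solid. World frame = base frame: x ahead of the robot, y to its left, z up, the work surface at z = 0. Lengths are in mm, angles in rad, forces in N, time in s.
With the tool pointing down it reaches from about 275 to 750 mm from the base axis. Payload 10.2 kg.
Tool frame: the origin (TCP) lies at the very end of the fingers, on their centre line; the grasp point (between the pads) lies 19 mm behind it; z points along the fingers, y is the line along which they close (so a half turn about z gives the same grasp; the last joint's range is limited). The gripper opens to 85 mm and grips with 20 to 120 N. Pads are 22 mm wide; open, the fingers measure 114 mm over their backs; the gripper's body (76 mm by 85 mm) begins 54 mm behind the grasp point. The pads swing forward as they close: fully open they stand 13 mm farther back than shut.
Start: joints at [-1.509, 0.313, 1.498, -0, 1.331, -0.223], TCP at [147.494, -503.862, 231.294] pointing down, gripper open.
Joint ranges: [-2.94, 2.94], [-0.97, 2.17], [0.19, 2.56], [-1.23, 4.37], [0.02, 3.11], [-2.88, 2.88]. Speed limits (rad/s): [2.39, 2.39, 3.01, 3.14, 3.14, 3.14].

### API

Orientations are given as a unit quaternion [w, x, y, z].
In Python, from rig import * gives the robot as it stands. The module is installed in compiled form; this text tells all that it offers.
- The arm moves only by the shell command python3 -m crank 'ROWS' [FORCE]. ROWS is JSON, a list that holds one entry, the list of rows, each a list of 7 numbers: the shift along the tool's x, y, z in units of 25 mm (1.0 is 25 mm), then the turn, a rotation vector about the tool's x, y, z in units of 8 degrees (1.0 is 8 degrees), then the finger opening in mm, from 0 to 85.4. A call has exactly 8 rows; each row shifts and turns the commanded pose from where the row before left it, along the tool's axes as they then stand; what a row does not reach is not made up. A row lasts 1/10 s, in which the tool goes at most 50 mm and 8.59 degrees, less where a joint would pass 70% of its speed; a pose out of reach is approached as far as the arm can. A call is refused whole if a number of a shift passes 1 or a number of a turn 1, either way. A call with a gripper value outside its range is refused whole. The fingers move at their own pace and stop on an object; FORCE is the grip in N (left out, the last holds). Time passes only in rows, so rows that do not move let the fingers close, or fill a call up. It gives the time, the measured TCP pose, the force, the opening and the grip force at its end, in the units of the state.
- sense(): the state, without advancing time (a new reading comes with each control period).
- capture(name): name is "scene" or "top" or "wrist"; returns the picture (400x640x3 uint8, blue, green, red); there is no depth.
- camera_model(name): a dict with "fx", "fy", "cx", "cy" (pixels), "k1" (the pictures are not rectified: a ray, as slopes to the right and down, at radius r is drawn at 1 + k1 r^2 times it, then the intrinsics apply), "world_from_camera" (4x4, takes a point from camera to world coordinates); the wrist camera has in their place "T_tool_cam" (4x4, takes a point from camera to tool coordinates, whose origin is the TCP and whose axes are the flange's). Camera axes: x right, y up, looking along -z (the intrinsics and any distortion apply to the point x, -y, -z); pixel columns grow to the right and rows downward; lengths in mm; the calibration is good to about 2 mm. A picture is of the moment at which its call begins: read the wrist's pose just before it. camera_model takes no time and is no camera call.
- finish_job(): hands the job in; it is judged then, once.
The state is a dict: "time_s": time; "joints": joint angles; "dq": joint speeds; "tau": joint torques, N m; "eef_pos": TCP position; "ee_rot": TCP orientation; "force": force on the tool from outside, world axes, zero at the start; "wrist_torque": the same for the moment, N m; "grip_width": opening from 0.0 (shut) to 1.0 (fully open); "grip_force": force on a finger pad.
Only numpy, scipy, OpenCV 4.12 (cv2) and the standard library are available. Lean on these libraries where they do the work, as an engineer would, in place of code of your own. Each camera call takes 0.05 s, during which the arm holds its last target. There are 200 camera calls.

### The job

The tilting copy board is propped too steep, in its third notch. Take it by its red bar and raise it past its last notch, feeling for the sprung top stop, until the pawl is thrown out, without forcing the board against the stop; lower it gently by hand until it lies flat on its rests, then raise it to the second notch from the bottom and leave it propped there. Do not let the board drop at any time, and leave the vial, dish and battery beside it alone.

Things in the scene. Friction and masses are not known exactly. Their poses are not given: they have to be found in the camera images.
- stand: Grey base plate (250 x 275 x 12 mm) of the copy board, fixed to the table. Origin on the table straight under the middle of the hinge axis; its x axis points from the hinge to the bar side of the flat board (roughly to the robot's left), y along the hinge (roughly towards the robot), z up. The plate reaches from x = -65 to +185 mm.
- hinge (a point): Middle of the board's hinge axis, 108 mm above the table, at the board's lower side; the axis runs along the stand's y. Damping 0.15 N m s/rad. A brass trip lug and a stop arm are set together on its shaft; their setting differs from start to start and no pose shows it.
- board (a joint): Tilt of the white board (132 x 190 x 9 mm, far edge 135 mm from the hinge axis), rad: 0 = flat on its rests, grows as the edge with the red bar rises. A ratchet holds it at about 0.20, 0.37, 0.54, 0.71 (notch 1 to 4 from the bottom): it can be raised, with a click per notch, but not lowered. Starts in notch 3. The board weighs 0.5 to 0.9 kg.
- pawl_pivot (a point): Pivot, fixed to the stand, of the ratchet pawl (blue, yellow weight) on the robot's side of the board. Past notch 4, at a hidden tilt of 0.83 to 1.07, the lug throws it outward; it stays out by its weight and the board can be lowered past all notches. Below a tilt of about 0.07 a pin tips it back in and raising clicks again.
- bar (a point): Middle of the red grip bar: round, 12 mm thick, 120 mm long, parallel to the hinge and 190 mm from it, with a rod at each end. It turns with the board and can turn between finger pads. 49 mm are free between it and the white panel, nothing beyond it. Its height: 108 mm when flat, 177 mm in notch 2, 245 to 275 mm where the pawl goes. Its pull from the board's weight: 2 to 4 N.
- buffer: Black housing of the sprung top stop, beyond the board as the robot sees it, with an orange plunger; origin on the table at y = -104 mm of the stand. The stop arm meets it about 0.02 rad before the pawl is thrown. From there the bar pulls down 1 to 2 N more per mm; the pawl goes at 5 to 9 N more, surely by 10 N. Over 38 N on the plunger (15 N more at the bar) is forcing it.
- vial_a: Glass sample vial, 24 mm across, 50 mm tall, standing; origin at the centre of its underside. Bystander.
- petri_a: Covered dish, 61 mm across, 13 mm high; origin at the centre of its underside. Bystander.
- battery_a: Round battery, 15 mm across, 50 mm tall, standing; origin at the centre of its underside. Bystander.

How it is judged (in metres and radians):
On the way, in this order (a step that is already met when the one before it is completed fails the run):
1. the board is raised past its last notch (value of joint board above 0.82 rad).
2. the board lies flat on its rests (value of joint board below 0.03 rad), for 0.1 s.
At the end, for the whole second after the job is handed in: After having been raised past the last notch and then laid flat, the board rests still and let go in the second notch from the bottom (tilt 0.33 to 0.42 rad); vial, dish and battery are standing within 20 mm of where they stood (value of joint board between 0.33 and 0.42 rad and velocity of joint board between -0.05 and 0.05 rad/s and distance of each of vial_a, petri_a, battery_a from where it was at the start of the episode below 0.02 m and angle between each of vial_a, battery_a's own z axis and vertical below 0.5 rad); the robot touches nothing.
It fails at once if the board is let drop (falls faster than 2 rad/s) (velocity of joint board below -2 rad/s).
It fails at once if the board is forced against its top stop (over 38 N on the buffer) (contact force between buffer and anything else above 38 N).
It fails at once if a bystander is pushed away or knocked over (distance of any of vial_a, petri_a, battery_a from where it was at the start of the episode above 0.02 m or angle between any of vial_a, battery_a's own z axis and vertical above 0.5 rad).
It also fails if it takes over 54 s, if anything falls off the work surface, if the arm or the gripper's body presses on something with over 40 N, if the wrist force passes 120 N, or if a joint passes its speed limit or range.

## Working session

There is one attempt and no reset: what is moved stays moved. The work goes in short steps, Python scripts to look and compute and a shell command to move; the robot and the scene stay as the last step left them, time stands still between calls to the robot, and variables do not carry over. Pictures are saved under pics/ and viewed, at most 10 in all, crops included, and the job is handed in when it is done.

```bash
mkdir -p pics
python3 - <<'E'
from rig import *
import cv2,numpy as np
s=sense();print(s)
for n in("scene","top"):
    im=capture(n);cv2.imwrite(f"pics/{n}0.png",im)
    m=camera_model(n);print(n,{k:(np.round(v,3).tolist() if k=="world_from_camera" else v) for k,v in m.items()})
print({k:np.round(v,3).tolist() for k,v in camera_model("wrist").items()})
E
```

```text
{'time_s': 0.0, 'joints': array([-1.50938057e+00,  3.13457210e-01,  1.49842508e+00, -2.68340495e-05,
        1.33099685e+00, -2.23415078e-01]), 'dq': array([-0.00030073, -0.00072112, -0.00019954,  0.0014746 ,  0.00059128,
        0.0027104 ]), 'tau': array([-5.82662706e-04, -4.12268221e+01, -2.59742314e+01, -1.95150064e-04,
        4.13086731e-03, -2.55658210e-05]), 'eef_pos': array([ 147.48068934, -503.59601712,  230.73590313]), 'ee_rot': array([-6.42192210e-04,  9.89875395e-01,  1.41937623e-01,  3.90574939e-05]), 'force': array([ 0.19548227, -0.05090149, -0.2919573 ]), 'wrist_torque': array([-0.01171003, -0.0026964 ,  0.05341983]), 'grip_force': 0.0, 'grip_width': 0.9974472394590603}
scene {'fx': 500.753427849486, 'fy': 500.753427849486, 'cx': 309.74563559943954, 'cy': 202.15340083694156, 'k1': -0.03389041681226943, 'world_from_camera': [[0.957, 0.232, -0.171, 377.285], [-0.288, 0.791, -0.54, -461.343], [0.01, 0.566, 0.824, 910.946], [0.0, 0.0, 0.0, 1.0]]}
top {'fx': 507.27638882538525, 'fy': 507.27638882538525, 'cx': 321.3099121668973, 'cy': 199.97730771563923, 'k1': -0.07633305691207998, 'world_from_camera': [[0.021, 0.992, -0.122, 417.518], [-1.0, 0.02, -0.008, 72.936], [-0.006, 0.123, 0.992, 1161.993], [0.0, 0.0, 0.0, 1.0]]}
{'fx': 332.76, 'fy': 332.76, 'cx': 312.495, 'cy': 198.282, 'k1': 0.022, 'T_tool_cam': [[-0.001, 0.956, 0.293, 74.957], [1.0, 0.001, -0.001, 0.474], [-0.001, 0.293, -0.956, -143.0], [0.0, 0.0, 0.0, 1.0]]}
```

View pics/scene0.png

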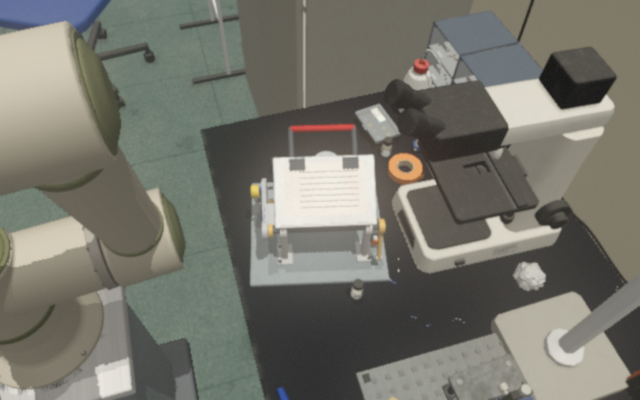

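View pics/top0.png

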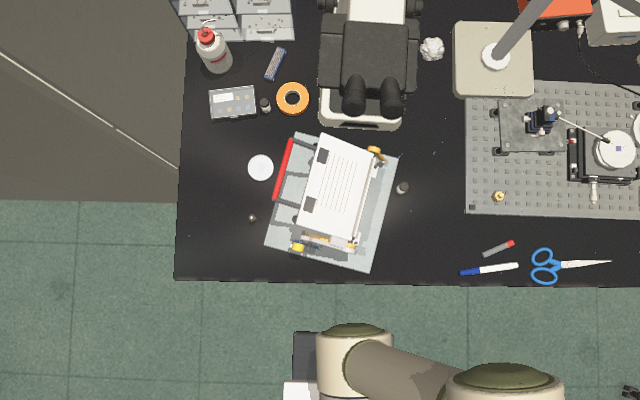

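The scene view shows the raised white board with the red bar from (290,127) to (355,127). In the top view the bar runs from (292,142) to (276,198). The dish is at (260,167), with small bystanders at (252,218) and (402,188), and the plate spans about (265–398, 132–272).

```bash
cat > h.py <<'E'
from rig import *
import cv2,numpy as np
def ray(n,p):
    m=camera_model(n);T=np.array(m["world_from_camera"])
    d=((p[0]-m["cx"])/m["fx"],(p[1]-m["cy"])/m["fy"]);d=np.array(d);r=np.hypot(*d);q=r
    for _ in range(20): q=r/(1+m["k1"]*q*q)
    d=d*q/r; v=T[:3,:3]@[d[0],-d[1],-1]; return T[:3,3],v/np.linalg.norm(v)
def onz(n,p,z):
    o,v=ray(n,p);return o+v*(z-o[2])/v[2]
def tri(p,q):
    o,v=ray("scene",p);a,w=ray("top",q)
    t=np.linalg.lstsq(np.c_[v,-w],a-o,rcond=None)[0];A=o+v*t[0];B=a+w*t[1];return (A+B)/2,np.linalg.norm(A-B)
def redbar(im,box):
    h=cv2.cvtColor(im,cv2.COLOR_BGR2HSV);m=(((h[...,0]<6)|(h[...,0]>174))&(h[...,1]>150)&(h[...,2]>90)).astype(np.uint8)
    k=np.zeros_like(m);x0,y0,x1,y1=box;k[y0:y1,x0:x1]=m[y0:y1,x0:x1]
    c=max(cv2.findContours(k,0,2)[0],key=cv2.contourArea);(c0,sz,_)=r=cv2.minAreaRect(c);b=cv2.boxPoints(r)
    i=[(b[j]+b[(j+1)%4])/2 for j in range(4)];e=(i[0],i[2]) if np.linalg.norm(i[0]-i[2])>np.linalg.norm(i[1]-i[3]) else (i[1],i[3])
    return np.array(c0),e,sz
E
python3 - <<'E'
from h import *
a=cv2.imread("pics/scene0.png");b=cv2.imread("pics/top0.png")
cs,es,ss=redbar(a,(270,105,380,150));ct,et,st=redbar(b,(260,120,310,220))
print(cs,es,ss,ct,et,st)
es=sorted(es,key=lambda p:p[0]);et=sorted(et,key=lambda p:-p[1])
print("mid",tri(cs,ct));E=[tri(p,q) for p,q in zip(es,et)];print(E,np.linalg.norm(E[0][0]-E[1][0]))
E2=[onz("top",p,206) for p in et];print("z206",E2,np.linalg.norm(E2[0]-E2[1]))
u=E2[0]-E2[1];u/=np.linalg.norm(u);x=np.array([-u[1],u[0],0]);x=x if x[1]>0 else -x
H=(E2[0]+E2[1])/2-163*x;print("y",u,"x",x,"hinge",H)
for nm,p in dict(dish=(260,167),b1=(252,218),v=(402,188),c=(265,105),pl1=(265,244),pl2=(369,272),pl3=(398,156)).items():
    w=onz("top",p,12);print(nm,w.round(),((w-H)@x).round(),((w-H)@u).round())
cv2.imwrite("pics/crop0.png",np.hstack([cv2.resize(a[100:310,230:410],None,fx=2.2,fy=2.2),cv2.resize(b[90:290,230:420],(400,462))]))
E
```

```text
[321.53851318 127.27155304] (array([352.0408  , 126.347244], dtype=float32), array([291.03622, 128.19586], dtype=float32)) (4.4525017738342285, 61.032588958740234) [282.27355957 168.29244995] (array([290.6698 , 138.90565], dtype=float32), array([273.87732, 197.67924], dtype=float32)) (5.631782531738281, 61.12544250488281)
mid (array([594.16484396, 156.74816523, 209.66053782]), np.float64(0.3345989149127278))
[(array([537.71976982, 170.91006708, 209.37176758]), np.float64(0.39665636431103357)), (array([651.12054288, 142.47642449, 210.09167641]), np.float64(1.6665133854236736))] 116.91332529109955
z206 [array([537.94626204, 171.27987573, 206.        ]), array([652.97328077, 142.64326633, 206.        ])] 118.53805480040594
y [-0.97038052  0.24158157  0.        ] x [ 0.24158157  0.97038052 -0.        ] hinge [556.08197547  -1.210453   206.        ]
dish [633. 226.  12.] 239.0 -20.0
b1 [515. 240.  12.] 224.0 98.0
v [ 591. -102.   12.] -89.0 -58.0
c [781. 220.  12.] 269.0 -165.0
pl1 [456. 208.  12.] 179.0 147.0
pl2 [398. -28.  12.] -64.0 147.0
pl3 [665. -93.  12.] -62.0 -128.0
```

View pics/crop0.png

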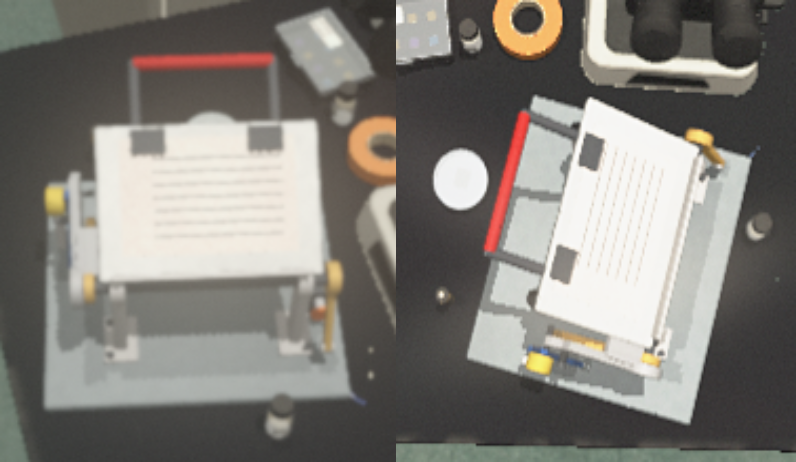

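The stand geometry agrees with the given sizes: plate from x -64 to 183, bar 118 mm long, bar mid at about (595,157,206), hinge at about (556,-1). Next I move towards the bar with the tool vertical and the closing line along the stand's x.

```bash
python3 -m crank '[[[0.5,-1,-0.7,0,0,0.63,42],[0.5,-1,-0.7,0,0,0.63,42],[0.5,-1,-0.7,0,0,0.63,42],[0.4,-1,-0.7,0,0,0.63,42],[0.4,-1,-0.6,0,0,0.63,42],[0.4,-1,-0.6,0,0,0.63,42],[0.4,-1,0,0,0,0,42],[0.4,-1,0,0,0,0,42]]]' 40
cat >> h.py <<'E'
from scipy.spatial.transform import Rotation as R
X=np.array([.2416,.9704,0]);U=np.array([-.9704,.2416,0]);Hg=np.array([556.1,-1.2,108])
def to(target):
    s=sense();q=s["ee_rot"];M=R.from_quat([q[1],q[2],q[3],q[0]]).as_matrix()
    D=np.c_[-U,-X,[0,0,-1]]
    return s["eef_pos"],(M.T@(np.array(target)-s["eef_pos"])/25).round(2),(R.from_matrix(M.T@D).as_rotvec(degrees=True)/8).round(2)
E
python3 -c "
from h import *
print(to([595.5,157,290]))"
```

```text
time_s: 0.9
eef_pos: [236.3, -305.8, 331.4]
ee_rot: [0.0, 0.993, -0.121, 0.0]
force: [-0.4, -0.3, -0.7]
grip_width: 0.492
grip_force: 0.0
(array([ 236.28128227, -305.84692457,  331.44513004]), array([  9.48, -21.43,   1.65]), array([ 0., -0.,  0.]))
```

```bash
R='[0.45,-1,0,0,0,0,42]'; python3 -m crank '[[[0.45,-1,0,0,0,0,42],[0.45,-1,0,0,0,0,42],[0.45,-1,0,0,0,0,42],[0.45,-1,0,0,0,0,42],[0.45,-1,0,0,0,0,42],[0.45,-1,0,0,0,0,42],[0.45,-1,0,0,0,0,42],[0.45,-1,0,0,0,0,42]]]'
python3 -m crank '[[[0.45,-1,0,0,0,0,42],[0.45,-1,0,0,0,0,42],[0.45,-1,0,0,0,0,42],[0.45,-1,0,0,0,0,42],[0.45,-1,0,0,0,0,42],[0.45,-1,0,0,0,0,42],[0.45,-1,0.3,0,0,0,42],[0.45,-1,0.3,0,0,0,42]]]'
python3 -c "
from h import *
print(to([595.5,157,290]))"
```

```text
time_s: 1.7
eef_pos: [371.8, -133.3, 331.2]
ee_rot: [-0.0, 0.993, -0.121, -0.0]
force: [0.5, -1.0, -0.1]
grip_width: 0.49
grip_force: 0.0
time_s: 2.5
eef_pos: [507.4, 39.2, 315.8]
ee_rot: [0.0, 0.993, -0.121, -0.0]
force: [-0.1, -1.5, -0.2]
grip_width: 0.492
grip_force: 0.0
(array([507.3527325 ,  39.15034586, 315.8272825 ]), array([ 2.29, -5.42,  1.03]), array([0.  , 0.  , 0.01]))
```

```bash
python3 -m crank '[[[0.45,-1,0,0,0,0,42],[0.45,-1,0,0,0,0,42],[0.45,-1,0,0,0,0,42],[0.45,-1,0.3,0,0,0,42],[0.45,-1,0.3,0,0,0,42],[0,-0.3,0.3,0,0,0,42],[0,0,0,0,0,0,42],[0,0,0,0,0,0,42]]]'
python3 - <<'E'
from h import *
p,d,r=to([595.5,157,187]);print(p,d,r,sense()["force"])
im=capture("wrist");cv2.imwrite("pics/w1.png",im)
c,e,sz=redbar(im,(0,0,640,400));print(c,e,sz)
m=camera_model("wrist");s=sense();q=s["ee_rot"];M=R.from_quat([q[1],q[2],q[3],q[0]]).as_matrix();T=np.array(m["T_tool_cam"])
for px in [c,*e]:
    d=np.array([(px[0]-m["cx"])/m["fx"],(px[1]-m["cy"])/m["fy"]]);d=d/(1+m["k1"]*(d@d))
    o=M@T[:3,3]+p;v=M@T[:3,:3]@[d[0],-d[1],-1];w=o+v*(206-o[2])/v[2];print(w,(w-Hg)@X,(w-Hg)@U)
E
```

```text
time_s: 3.3
eef_pos: [592.9, 152.6, 294.0]
ee_rot: [0.0, 0.993, -0.121, -0.0]
force: [0.1, 0.4, -0.0]
grip_width: 0.489
grip_force: 0.0
[592.93352827 152.62646181 293.96225121] [ 0.06 -0.2   4.28] [0.   0.   0.01] [ 0.0713935   0.38004487 -0.01313019]
[306. 198.] (array([306., 118.], dtype=float32), array([306., 278.], dtype=float32)) (160.0, 16.0)
[598.531399   155.56897236 206.        ] 162.38003677831293 -3.3000458643774238
[653.24298219 141.59007987 206.        ] 162.03323800424448 -59.76946661703962
[535.15500913 171.74824376 206.        ] 162.76866595063993 62.10931483743014
```

View pics/w1.png

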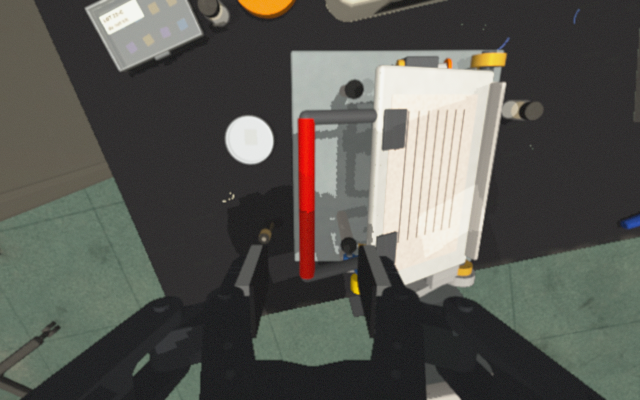

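The wrist view confirms that the bar, a vertical red strip at (306,118–278), lies between the open fingers, square to them. The wrist measurement agrees with the others to within about 1 mm, so I descend and close.

```bash
python3 -m crank '[[[0.06,-0.1,0.86,0,0,0,42],[0,-0.06,0.86,0,0,0,42],[0,0,0.86,0,0,0,42],[0,0,0.86,0,0,0,42],[0,0,0.84,0,0,0,42],[0,0,0,0,0,0,42],[0,0,0,0,0,0,5],[0,0,0,0,0,0,5]]]' 40
python3 -m crank '[[[0,0,0,0,0,0,5],[0,0,0,0,0,0,5],[0,0,0,0,0,0,5],[0,0,0,0,0,0,5],[0,0,0,0,0,0,5],[0,0,0,0,0,0,5],[0,0,0,0,0,0,5],[0,0,0,0,0,0,5]]]'
```

```text
time_s: 4.15
eef_pos: [596.3, 156.4, 188.6]
ee_rot: [-0.0, 0.993, -0.121, 0.001]
force: [0.6, 0.4, 0.9]
grip_width: 0.159
grip_force: 0.0
time_s: 4.95
eef_pos: [596.3, 156.8, 188.1]
ee_rot: [-0.0, 0.993, -0.121, 0.001]
force: [0.6, -0.6, 6.5]
grip_width: 0.12
grip_force: 39.3
```

```bash
python3 -m crank '[[[0,0.13,-0.21,0,0,0,5],[0,0.135,-0.21,0,0,0,5],[0,0.145,-0.2,0,0,0,5],[0,0.15,-0.195,0,0,0,5],[0,0.155,-0.19,0,0,0,5],[0,0.165,-0.185,0,0,0,5],[0,0.17,-0.18,0,0,0,5],[0,0.17,-0.175,0,0,0,5]]]'
cat >> h.py <<'E'
def st():
    s=sense();b=s["eef_pos"]+[0,0,19]-Hg;x=b@X;z=b[2];th=np.arctan2(z,x);f=s["force"]
    tx,tz=-np.sin(th),np.cos(th);fx=f@X
    print("t%.2f x%.1f z%.1f r%.1f th%.3f | Ftan %.1f Frad %.1f Fy %.1f grip %.0f w%.3f"%(s["time_s"],x,z,np.hypot(x,z),th,fx*tx+f[2]*tz,fx*tz*1-f[2]*tx*1,f@U,s["grip_force"],s["grip_width"]))
    for d in (.005,.01,.02): print(d,"tool y %.3f z %.3f"%(-190*(np.cos(th+d)-np.cos(th))/25,-190*(np.sin(th+d)-np.sin(th))/25))
E
python3 -c "
from h import *
st()"
```

```text
time_s: 5.75
eef_pos: [589.3, 128.6, 226.7]
ee_rot: [-0.002, 0.993, -0.121, 0.002]
force: [4.5, 7.8, 3.6]
grip_width: 0.121
grip_force: 38.9
t5.75 x134.0 z137.7 r192.2 th0.799 | Ftan -3.7 Frad 8.7 Fy -2.5 grip 39 w0.121
0.005 tool y 0.027 z -0.026
0.01 tool y 0.055 z -0.053
0.02 tool y 0.110 z -0.105
```

```bash
python3 -m crank '[[[0,0.02,-0.04,0,0,0,5],[0,0.02,-0.04,0,0,0,5],[0,0.015,-0.035,0,0,0,5],[0,0.015,-0.035,0,0,0,5],[0,0,0,0,0,0,5],[0,0,0,0,0,0,5],[0,0,0,0,0,0,5],[0,0,0,0,0,0,5]]]'
python3 -c "
from h import *
st()"
```

```text
time_s: 6.55
eef_pos: [588.6, 126.0, 229.6]
ee_rot: [-0.001, 0.993, -0.121, 0.001]
force: [4.8, 2.9, 0.8]
grip_width: 0.12
grip_force: 39.1
t6.55 x131.3 z140.6 r192.4 th0.819 | Ftan -2.4 Frad 3.3 Fy -4.0 grip 39 w0.120
0.005 tool y 0.028 z -0.026
0.01 tool y 0.056 z -0.052
0.02 tool y 0.112 z -0.103
```

```bash
python3 -m crank '[[[0,0.02,-0.025,0,0,0,5],[0,0.02,-0.025,0,0,0,5],[0,0.02,-0.025,0,0,0,5],[0,0.02,-0.025,0,0,0,5],[0,0.02,-0.02,0,0,0,5],[0,0,0,0,0,0,5],[0,0,0,0,0,0,5],[0,0,0,0,0,0,5]]]'
python3 -c "
from h import *
st()"
```

```text
time_s: 7.35
eef_pos: [588.0, 123.4, 232.2]
ee_rot: [-0.001, 0.993, -0.121, 0.001]
force: [4.8, 1.9, -1.7]
grip_width: 0.118
grip_force: 39.0
t7.35 x128.6 z143.2 r192.5 th0.839 | Ftan -3.3 Frad 0.8 Fy -4.2 grip 39 w0.118
0.005 tool y 0.028 z -0.025
0.01 tool y 0.057 z -0.050
0.02 tool y 0.114 z -0.100
```

```bash
python3 -m crank '[[[0,0.023,-0.02,0,0,0,5],[0,0.023,-0.02,0,0,0,5],[0,0.023,-0.02,0,0,0,5],[0,0.023,-0.02,0,0,0,5],[0,0.023,-0.02,0,0,0,5],[0,0,0,0,0,0,5],[0,0,0,0,0,0,5],[0,0,0,0,0,0,5]]]'
python3 -c "
from h import *
st()"
```

```text
time_s: 8.15
eef_pos: [587.3, 120.7, 235.0]
ee_rot: [-0.001, 0.993, -0.121, 0.001]
force: [4.7, 2.7, 0.3]
grip_width: 0.123
grip_force: 39.0
t8.15 x125.8 z146.0 r192.7 th0.860 | Ftan -2.6 Frad 2.7 Fy -3.9 grip 39 w0.123
0.005 tool y 0.029 z -0.025
0.01 tool y 0.058 z -0.049
0.02 tool y 0.116 z -0.098
```

```bash
python3 -m crank '[[[0,0.023,-0.02,0,0,0,5],[0,0.023,-0.02,0,0,0,5],[0,0.023,-0.02,0,0,0,5],[0,0.023,-0.02,0,0,0,5],[0,0.023,-0.02,0,0,0,5],[0,0,0,0,0,0,5],[0,0,0,0,0,0,5],[0,0,0,0,0,0,5]]]'
python3 -c "
from h import *
st()"
```

```text
time_s: 8.95
eef_pos: [586.6, 118.0, 237.4]
ee_rot: [-0.001, 0.993, -0.121, 0.001]
force: [4.4, 2.2, -0.4]
grip_width: 0.123
grip_force: 39.0
t8.95 x123.0 z148.4 r192.8 th0.879 | Ftan -2.7 Frad 1.8 Fy -3.7 grip 39 w0.123
0.005 tool y 0.029 z -0.024
0.01 tool y 0.059 z -0.048
0.02 tool y 0.118 z -0.096
```

```bash
python3 -m crank '[[[0,0.024,-0.02,0,0,0,5],[0,0.024,-0.02,0,0,0,5],[0,0.024,-0.02,0,0,0,5],[0,0.024,-0.02,0,0,0,5],[0,0.024,-0.02,0,0,0,5],[0,0,0,0,0,0,5],[0,0,0,0,0,0,5],[0,0,0,0,0,0,5]]]'
python3 -c "
from h import *
st()"
```

```text
time_s: 9.75
eef_pos: [585.9, 115.1, 240.1]
ee_rot: [-0.001, 0.993, -0.121, 0.001]
force: [4.5, 2.7, 1.0]
grip_width: 0.123
grip_force: 39.0
t9.75 x120.0 z151.1 r193.0 th0.900 | Ftan -2.3 Frad 3.0 Fy -3.7 grip 39 w0.123
0.005 tool y 0.030 z -0.024
0.01 tool y 0.060 z -0.047
0.02 tool y 0.120 z -0.093
```

```bash
python3 -m crank '[[[0,0.023,-0.02,0,0,0,5],[0,0.023,-0.02,0,0,0,5],[0,0.023,-0.02,0,0,0,5],[0,0.023,-0.02,0,0,0,5],[0,0.023,-0.02,0,0,0,5],[0,0,0,0,0,0,5],[0,0,0,0,0,0,5],[0,0,0,0,0,0,5]]]'
python3 -c "
from h import *
st()"
```

```text
time_s: 10.55
eef_pos: [585.2, 112.2, 242.5]
ee_rot: [-0.001, 0.993, -0.121, 0.001]
force: [5.7, 3.4, 0.5]
grip_width: 0.124
grip_force: 38.9
t10.55 x117.1 z153.5 r193.1 th0.919 | Ftan -3.4 Frad 3.2 Fy -4.7 grip 39 w0.124
0.005 tool y 0.030 z -0.023
0.01 tool y 0.061 z -0.046
0.02 tool y 0.122 z -0.091
```

```bash
python3 -m crank '[[[0,0.022,-0.02,0,0,0,5],[0,0.022,-0.02,0,0,0,5],[0,0.022,-0.02,0,0,0,5],[0,0.022,-0.02,0,0,0,5],[0,0,0,0,0,0,5],[0,0,0,0,0,0,5],[0,0,0,0,0,0,5],[0,0,0,0,0,0,5]]]'
python3 -c "
from h import *
st()"
```

```text
time_s: 11.35
eef_pos: [584.6, 110.0, 244.5]
ee_rot: [-0.001, 0.993, -0.121, 0.001]
force: [4.5, 2.6, 0.6]
grip_width: 0.117
grip_force: 39.0
t11.35 x114.8 z155.5 r193.3 th0.935 | Ftan -2.5 Frad 2.6 Fy -3.7 grip 39 w0.117
0.005 tool y 0.031 z -0.022
0.01 tool y 0.061 z -0.045
0.02 tool y 0.123 z -0.089
```

```bash
python3 -m crank '[[[0,0.024,-0.019,0,0,0,5],[0,0.024,-0.019,0,0,0,5],[0,0.024,-0.019,0,0,0,5],[0,0.024,-0.019,0,0,0,5],[0,0.024,-0.019,0,0,0,5],[0,0,0,0,0,0,5],[0,0,0,0,0,0,5],[0,0,0,0,0,0,5]]]'
python3 -c "
from h import *
st()"
```

```text
time_s: 12.15
eef_pos: [583.9, 107.1, 246.7]
ee_rot: [-0.001, 0.993, -0.121, 0.001]
force: [4.1, 2.9, 0.7]
grip_width: 0.124
grip_force: 38.9
t12.15 x111.8 z157.7 r193.3 th0.954 | Ftan -2.7 Frad 2.8 Fy -3.3 grip 39 w0.124
0.005 tool y 0.031 z -0.022
0.01 tool y 0.062 z -0.044
0.02 tool y 0.125 z -0.087
```

```bash
python3 -m crank '[[[0,0.025,-0.018,0,0,0,5],[0,0.025,-0.018,0,0,0,5],[0,0.025,-0.018,0,0,0,5],[0,0.025,-0.018,0,0,0,5],[0,0.025,-0.018,0,0,0,5],[0,0,0,0,0,0,5],[0,0,0,0,0,0,5],[0,0,0,0,0,0,5]]]'
python3 -c "
from h import *
st()"
```

```text
time_s: 12.95
eef_pos: [583.3, 104.5, 248.8]
ee_rot: [-0.001, 0.993, -0.121, 0.001]
force: [5.5, 4.6, -1.4]
grip_width: 0.123
grip_force: 39.0
t12.95 x109.2 z159.8 r193.6 th0.972 | Ftan -5.6 Frad 2.1 Fy -4.3 grip 39 w0.123
0.005 tool y 0.031 z -0.021
0.01 tool y 0.063 z -0.043
0.02 tool y 0.126 z -0.084
```

Ftan has grown by about 3 N, so the stop arm has met the plunger. I go on in smaller steps.

```bash
python3 -m crank '[[[0,0.019,-0.013,0,0,0,5],[0,0.019,-0.013,0,0,0,5],[0,0.019,-0.013,0,0,0,5],[0,0.019,-0.013,0,0,0,5],[0,0,0,0,0,0,5],[0,0,0,0,0,0,5],[0,0,0,0,0,0,5],[0,0,0,0,0,0,5]]]'
python3 -c "
from h import *
st()"
```

```text
time_s: 13.75
eef_pos: [582.9, 103.1, 249.9]
ee_rot: [-0.002, 0.993, -0.121, 0.001]
force: [7.9, 5.8, -3.2]
grip_width: 0.123
grip_force: 39.0
t13.75 x107.7 z160.9 r193.6 th0.981 | Ftan -8.0 Frad 1.5 Fy -6.3 grip 39 w0.123
0.005 tool y 0.032 z -0.021
0.01 tool y 0.063 z -0.042
0.02 tool y 0.127 z -0.083
```

```bash
python3 -m crank '[[[0,0.019,-0.013,0,0,0,5],[0,0.019,-0.013,0,0,0,5],[0,0.019,-0.013,0,0,0,5],[0,0.019,-0.013,0,0,0,5],[0,0,0,0,0,0,5],[0,0,0,0,0,0,5],[0,0,0,0,0,0,5],[0,0,0,0,0,0,5]]]'
python3 - <<'E'
from h import *
st()
a=capture("scene")
cv2.imwrite("pics/s2.png",cv2.resize(np.hstack([cv2.imread("pics/scene0.png")[150:310,230:410],a[150:310,230:410]]),None,fx=2.2,fy=2.2))
E
```

```text
time_s: 14.55
eef_pos: [582.5, 101.6, 251.0]
ee_rot: [-0.002, 0.993, -0.121, 0.001]
force: [9.0, 8.5, -4.5]
grip_width: 0.123
grip_force: 39.0
t14.55 x106.1 z162.0 r193.6 th0.991 | Ftan -11.2 Frad 1.9 Fy -6.7 grip 39 w0.123
0.005 tool y 0.032 z -0.021
0.01 tool y 0.064 z -0.041
0.02 tool y 0.128 z -0.082
```

View pics/s2.png

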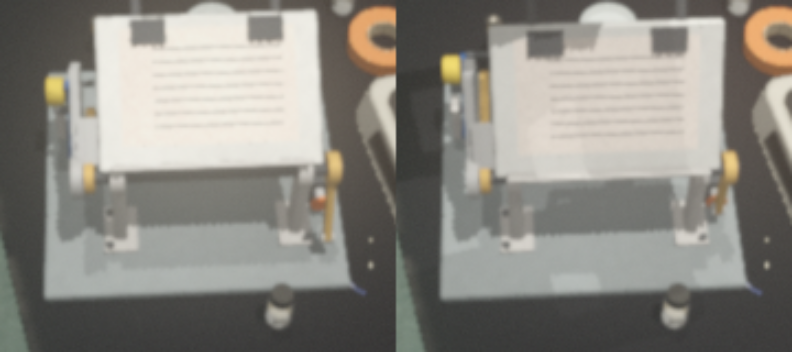

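The yellow pawl weight has moved from (55,90) to (56,68) in the crop (the right half less its 396 px offset), so the pawl looks moved. The extra force is about 8.5 N. One more small step takes it to the sure 10 N.

```bash
python3 -m crank '[[[0,0.02,-0.013,0,0,0,5],[0,0.015,-0.012,0,0,0,5],[0,0.01,-0.005,0,0,0,5],[0,0,0,0,0,0,5],[0,0,0,0,0,0,5],[0,0,0,0,0,0,5],[0,0,0,0,0,0,5],[0,0,0,0,0,0,5]]]'
python3 - <<'E'
from h import *
st()
def yel(a):
    h=cv2.cvtColor(a,cv2.COLOR_BGR2HSV);m=cv2.inRange(h,(20,120,120),(34,255,255));n,_,s,c=cv2.connectedComponentsWithStats(m)
    print([(c[i].round(1).tolist(),int(s[i,4])) for i in range(1,n) if s[i,4]>8 and 235<c[i][0]<400 and 150<c[i][1]<300])
yel(cv2.imread("pics/scene0.png"))
a=capture("scene");cv2.imwrite("pics/s3.png",a);yel(a)
E
```

```text
time_s: 15.4
eef_pos: [582.3, 100.7, 251.6]
ee_rot: [-0.002, 0.993, -0.121, 0.001]
force: [9.5, 9.4, -5.2]
grip_width: 0.123
grip_force: 38.9
t15.40 x105.3 z162.6 r193.7 th0.996 | Ftan -12.4 Frad 1.8 Fy -7.0 grip 39 w0.123
0.005 tool y 0.032 z -0.021
0.01 tool y 0.064 z -0.041
0.02 tool y 0.128 z -0.081
[([254.2, 190.5], 72)]
[([254.3, 180.6], 95)]
```

```bash
python3 -m crank '[[[0,0.014,-0.009,0,0,0,5],[0,0.014,-0.009,0,0,0,5],[0,0,0,0,0,0,5],[0,0,0,0,0,0,5],[0,0,0,0,0,0,5],[0,-0.07,0.045,0,0,0,5],[0,-0.127,0.084,0,0,0,5],[0,-0.126,0.086,0,0,0,5]]]'
python3 - <<'E'
from h import *
st()
b=sense()["eef_pos"]+[0,0,19]-Hg;th=np.arctan2(b[2],b@X);r=np.hypot(b[2],b@X);P=None
print([(round(-r*(np.cos(t-.025)-np.cos(t))/25,3),round(-r*(np.sin(t-.025)-np.sin(t))/25,3)) for t in th-.025*np.arange(16)])
E
```

```text
time_s: 16.25
eef_pos: [583.8, 106.7, 247.4]
ee_rot: [-0.001, 0.993, -0.121, 0.001]
force: [3.8, 1.9, 1.8]
grip_width: 0.122
grip_force: 39.7
t16.25 x111.4 z158.4 r193.7 th0.958 | Ftan -1.3 Frad 3.1 Fy -3.3 grip 40 w0.122
0.005 tool y 0.031 z -0.022
0.01 tool y 0.062 z -0.043
0.02 tool y 0.125 z -0.086
[(np.float64(-0.157), np.float64(0.113)), (np.float64(-0.154), np.float64(0.117)), (np.float64(-0.151), np.float64(0.121)), (np.float64(-0.148), np.float64(0.125)), (np.float64(-0.145), np.float64(0.129)), (np.float64(-0.142), np.float64(0.132)), (np.float64(-0.138), np.float64(0.136)), (np.float64(-0.135), np.float64(0.139)), (np.float64(-0.131), np.float64(0.142)), (np.float64(-0.128), np.float64(0.146)), (np.float64(-0.124), np.float64(0.149)), (np.float64(-0.12), np.float64(0.152)), (np.float64(-0.116), np.float64(0.155)), (np.float64(-0.113), np.float64(0.158)), (np.float64(-0.109), np.float64(0.16)), (np.float64(-0.105), np.float64(0.163))]
```

```bash
python3 -m crank '[[[0,-0.157,0.113,0,0,0,5],[0,-0.154,0.117,0,0,0,5],[0,-0.151,0.121,0,0,0,5],[0,-0.148,0.125,0,0,0,5],[0,-0.145,0.129,0,0,0,5],[0,-0.142,0.132,0,0,0,5],[0,-0.138,0.136,0,0,0,5],[0,-0.135,0.139,0,0,0,5]]]'
python3 -c "
from h import *
st()"
python3 -m crank '[[[0,-0.131,0.142,0,0,0,5],[0,-0.128,0.146,0,0,0,5],[0,-0.1,0.12,0,0,0,5],[0,0,0,0,0,0,5],[0,0,0,0,0,0,5],[0,0,0,0,0,0,5],[0,0,0,0,0,0,5],[0,0,0,0,0,0,5]]]'
python3 -c "
from h import *
st()"
```

```text
time_s: 17.05
eef_pos: [590.4, 134.2, 221.6]
ee_rot: [0.0, 0.993, -0.121, 0.0]
force: [4.8, -1.3, -1.2]
grip_width: 0.123
grip_force: 40.0
t17.05 x139.7 z132.6 r192.6 th0.759 | Ftan -0.8 Frad -1.0 Fy -5.0 grip 40 w0.123
0.005 tool y 0.026 z -0.027
0.01 tool y 0.053 z -0.055
0.02 tool y 0.106 z -0.109
time_s: 17.85
eef_pos: [592.5, 142.9, 211.3]
ee_rot: [0.0, 0.993, -0.121, -0.0]
force: [5.3, -0.2, -0.7]
grip_width: 0.122
grip_force: 39.7
t17.85 x148.6 z122.3 r192.5 th0.688 | Ftan -1.2 Frad 0.4 Fy -5.2 grip 40 w0.122
0.005 tool y 0.024 z -0.029
0.01 tool y 0.049 z -0.058
0.02 tool y 0.098 z -0.116
```

The board went below 0.71 freely while still hanging on the grip, so the pawl is out. I correct the arc centre and plan the lowering.

```bash
cat >> h.py <<'E'
def arc(end,n):
    s=sense();b=s["eef_pos"]+[0,0,19]-Hg;x=b@X+.8;z=b[2]-4.85;th=np.arctan2(z,x);f=s["force"]
    t=np.linspace(th,end,n+1);px,pz=190*np.cos(t),190*np.sin(t)
    print("t%.2f th%.3f r%.1f fx %.1f fy %.1f fz %.1f"%(s["time_s"],th,np.hypot(x,z),f@X,f@U,f[2]));print([(round(a,3),round(c,3)) for a,c in zip(-np.diff(px)/25,-np.diff(pz)/25)])
E
python3 -c "
from h import *
arc(.05,16)"
```

```text
t17.85 th0.666 r190.0 fx 1.1 fy -5.2 fz -0.7
[(np.float64(-0.176), np.float64(0.234)), (np.float64(-0.167), np.float64(0.24)), (np.float64(-0.158), np.float64(0.246)), (np.float64(-0.148), np.float64(0.252)), (np.float64(-0.138), np.float64(0.258)), (np.float64(-0.128), np.float64(0.263)), (np.float64(-0.118), np.float64(0.268)), (np.float64(-0.108), np.float64(0.272)), (np.float64(-0.097), np.float64(0.276)), (np.float64(-0.087), np.float64(0.28)), (np.float64(-0.076), np.float64(0.283)), (np.float64(-0.065), np.float64(0.285)), (np.float64(-0.054), np.float64(0.288)), (np.float64(-0.043), np.float64(0.29)), (np.float64(-0.031), np.float64(0.291)), (np.float64(-0.02), np.float64(0.292))]
```

```bash
python3 -m crank '[[[0,-0.176,0.234,0,0,0,5],[0,-0.167,0.24,0,0,0,5],[0,-0.158,0.246,0,0,0,5],[0,-0.148,0.252,0,0,0,5],[0,-0.138,0.258,0,0,0,5],[0,-0.128,0.263,0,0,0,5],[0,-0.118,0.268,0,0,0,5],[0,-0.108,0.272,0,0,0,5]]]'
python3 -c "
from h import *
arc(.05,8)"
```

```text
time_s: 18.65
eef_pos: [599.3, 171.4, 160.0]
ee_rot: [-0.0, 0.993, -0.121, 0.0]
force: [4.9, -0.9, -1.4]
grip_width: 0.12
grip_force: 39.1
t18.65 th0.355 r190.6 fx 0.3 fy -5.0 fz -1.4
[(np.float64(-0.095), np.float64(0.273)), (np.float64(-0.085), np.float64(0.277)), (np.float64(-0.074), np.float64(0.28)), (np.float64(-0.064), np.float64(0.282)), (np.float64(-0.053), np.float64(0.284)), (np.float64(-0.042), np.float64(0.286)), (np.float64(-0.031), np.float64(0.288)), (np.float64(-0.02), np.float64(0.289))]
```

```bash
python3 -m crank '[[[0,-0.095,0.273,0,0,0,5],[0,-0.085,0.277,0,0,0,5],[0,-0.074,0.28,0,0,0,5],[0,-0.064,0.282,0,0,0,5],[0,-0.053,0.284,0,0,0,5],[0,-0.042,0.286,0,0,0,5],[0,-0.03,0.288,0,0,0,5],[0,-0.02,0.289,0,0,0,5]]]'
python3 -c "
from h import *
arc(.0,4)"
```

```text
time_s: 19.45
eef_pos: [601.8, 182.3, 103.8]
ee_rot: [-0.0, 0.993, -0.121, -0.0]
force: [3.4, 2.7, -1.0]
grip_width: 0.124
grip_force: 40.3
t19.45 th0.052 r190.1 fx 3.4 fy -2.6 fz -1.0
[(np.float64(-0.005), np.float64(0.099)), (np.float64(-0.003), np.float64(0.099)), (np.float64(-0.002), np.float64(0.099)), (np.float64(-0.001), np.float64(0.099))]
```

Next I lower it to the rests, pressing down slightly, and watch for an upward force.

```bash
python3 -m crank '[[[0,-0.005,0.1,0,0,0,5],[0,0,0.1,0,0,0,5],[0,0,0.1,0,0,0,5],[0,0,0.1,0,0,0,5],[0,0,0.02,0,0,0,5],[0,0,0,0,0,0,5],[0,0,0,0,0,0,5],[0,0,0,0,0,0,5]]]'
python3 -c "
from h import *
arc(-.01,4)"
```

```text
time_s: 20.25
eef_pos: [601.9, 182.5, 93.8]
ee_rot: [-0.0, 0.993, -0.121, -0.0]
force: [3.6, 4.1, -1.0]
grip_width: 0.122
grip_force: 40.5
t20.25 th-0.000 r190.1 fx 4.9 fy -2.5 fz -1.0
[(np.float64(0.0), np.float64(0.018)), (np.float64(0.0), np.float64(0.018)), (np.float64(0.0), np.float64(0.018)), (np.float64(0.0), np.float64(0.018))]
```

```bash
python3 -m crank '[[[0,0.02,0.03,0,0,0,5],[0,0.02,0.03,0,0,0,5],[0,0.02,0.03,0,0,0,5],[0,0,0.03,0,0,0,5],[0,0,0,0,0,0,5],[0,0,0,0,0,0,5],[0,0,0,0,0,0,5],[0,0,0,0,0,0,5]]]'
python3 -c "
from h import *
arc(-.01,4)"
```

```text
time_s: 21.05
eef_pos: [602.1, 182.5, 93.3]
ee_rot: [-0.002, 0.993, -0.121, 0.001]
force: [-1.9, 9.5, 14.4]
grip_width: 0.121
grip_force: 42.2
t21.05 th-0.003 r190.1 fx 8.7 fy 4.1 fz 14.4
[(np.float64(0.0), np.float64(0.014)), (np.float64(0.0), np.float64(0.014)), (np.float64(0.0), np.float64(0.014)), (np.float64(0.0), np.float64(0.014))]
```

A 14 N upward force at tilt about 0 means the board lies on its rests. I check the pawl and plan the raise.

Run:
```python
from h import *
arc(.42,16)
def yel(a):
    h=cv2.cvtColor(a,cv2.COLOR_BGR2HSV);m=cv2.inRange(h,(20,120,120),(34,255,255));n,_,s,c=cv2.connectedComponentsWithStats(m)
    print([(c[i].round(1).tolist(),int(s[i,4])) for i in range(1,n) if s[i,4]>8 and 235<c[i][0]<400 and 150<c[i][1]<300])
a=capture("scene");yel(a)
cv2.imwrite("pics/s4.png",cv2.resize(np.hstack([cv2.imread("pics/s3.png")[120:310,230:410],a[120:310,230:410]]),None,fx=2.2,fy=2.2))
```

```text
t21.05 th-0.003 r190.1 fx 8.7 fy 4.1 fz 14.4
[(np.float64(0.002), np.float64(-0.201)), (np.float64(0.007), np.float64(-0.201)), (np.float64(0.013), np.float64(-0.2)), (np.float64(0.018), np.float64(-0.2)), (np.float64(0.023), np.float64(-0.2)), (np.float64(0.029), np.float64(-0.199)), (np.float64(0.034), np.float64(-0.198)), (np.float64(0.039), np.float64(-0.197)), (np.float64(0.044), np.float64(-0.196)), (np.float64(0.049), np.float64(-0.195)), (np.float64(0.054), np.float64(-0.193)), (np.float64(0.06), np.float64(-0.192)), (np.float64(0.065), np.float64(-0.19)), (np.float64(0.07), np.float64(-0.188)), (np.float64(0.075), np.float64(-0.187)), (np.float64(0.079), np.float64(-0.184))]
[([253.9, 190.8], 89)]
```

View pics/s4.png

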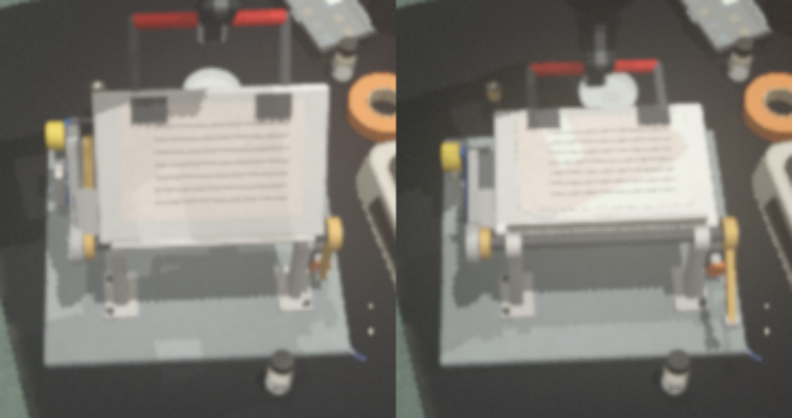

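The board is flat, with the bar at crop (595,68). The yellow weight is back at its starting pixel (254,191), so the pawl is in again. Now I raise the board past notch 2.

```bash
python3 -m crank '[[[0,0,-0.25,0,0,0,5],[0,0.007,-0.2,0,0,0,5],[0,0.013,-0.2,0,0,0,5],[0,0.018,-0.2,0,0,0,5],[0,0.023,-0.2,0,0,0,5],[0,0.029,-0.2,0,0,0,5],[0,0.034,-0.2,0,0,0,5],[0,0.039,-0.2,0,0,0,5]]]'
python3 -c "
from h import *
arc(.42,8)"
```

```text
time_s: 21.9
eef_pos: [601.0, 178.8, 132.5]
ee_rot: [-0.002, 0.993, -0.121, 0.001]
force: [5.7, 13.4, -1.1]
grip_width: 0.124
grip_force: 40.0
t21.90 th0.204 r190.2 fx 14.4 fy -2.3 fz -1.1
[(np.float64(0.044), np.float64(-0.2)), (np.float64(0.05), np.float64(-0.199)), (np.float64(0.055), np.float64(-0.197)), (np.float64(0.06), np.float64(-0.196)), (np.float64(0.066), np.float64(-0.194)), (np.float64(0.071), np.float64(-0.192)), (np.float64(0.076), np.float64(-0.19)), (np.float64(0.081), np.float64(-0.188))]
```

```bash
python3 -m crank '[[[0,0.02,-0.2,0,0,0,5],[0,0.025,-0.2,0,0,0,5],[0,0.035,-0.197,0,0,0,5],[0,0.045,-0.196,0,0,0,5],[0,0.055,-0.194,0,0,0,5],[0,0.065,-0.192,0,0,0,5],[0,0.07,-0.19,0,0,0,5],[0,0.075,-0.188,0,0,0,5]]]'
python3 -c "
from h import *
arc(.34,8)"
```

```text
time_s: 22.7
eef_pos: [598.1, 167.4, 171.0]
ee_rot: [-0.0, 0.993, -0.121, -0.0]
force: [3.5, 4.5, -2.4]
grip_width: 0.122
grip_force: 39.0
t22.70 th0.416 r190.9 fx 5.2 fy -2.3 fz -2.4
[(np.float64(-0.029), np.float64(0.066)), (np.float64(-0.028), np.float64(0.066)), (np.float64(-0.028), np.float64(0.067)), (np.float64(-0.027), np.float64(0.067)), (np.float64(-0.026), np.float64(0.067)), (np.float64(-0.026), np.float64(0.068)), (np.float64(-0.025), np.float64(0.068)), (np.float64(-0.024), np.float64(0.068))]
```

```bash
python3 -m crank '[[[0,-0.029,0.066,0,0,0,5],[0,-0.028,0.066,0,0,0,5],[0,-0.028,0.066,0,0,0,5],[0,-0.028,0.067,0,0,0,5],[0,-0.027,0.067,0,0,0,5],[0,-0.02,0.05,0,0,0,5],[0,0,0,0,0,0,5],[0,0,0,0,0,0,5]]]'
python3 -c "
from h import *
arc(.34,8)"
```

```text
time_s: 23.5
eef_pos: [599.0, 170.6, 162.7]
ee_rot: [0.001, 0.993, -0.121, 0.0]
force: [-4.6, -0.3, 8.3]
grip_width: 0.12
grip_force: 40.1
t23.50 th0.369 r190.8 fx -1.4 fy 4.4 fz 8.3
[(np.float64(-0.01), np.float64(0.026)), (np.float64(-0.01), np.float64(0.026)), (np.float64(-0.01), np.float64(0.026)), (np.float64(-0.01), np.float64(0.026)), (np.float64(-0.01), np.float64(0.026)), (np.float64(-0.009), np.float64(0.026)), (np.float64(-0.009), np.float64(0.026)), (np.float64(-0.009), np.float64(0.026))]
```

The ratchet holds the board at 0.37 (8 N upward). I release it and lift clear.

```bash
python3 -m crank '[[[0,0,-0.02,0,0,0,12],[0,0,0,0,0,0,15],[0,0,0,0,0,0,20],[0,0,0,0,0,0,30],[0,0,0,0,0,0,42],[0,0,0,0,0,0,42],[0,0,0,0,0,0,42],[0,0,0,0,0,0,42]]]'
python3 -m crank '[[[0,0,-0.3,0,0,0,42],[0,0,-0.6,0,0,0,42],[0,0,-1,0,0,0,42],[0,0,-1,0,0,0,42],[0,0,-1,0,0,0,42],[0,0,-0.5,0,0,0,42],[0,0,0,0,0,0,42],[0,0,0,0,0,0,42]]]'
python3 - <<'E'
from h import *
a=capture("scene");b=capture("top");w=capture("wrist")
cv2.imwrite("pics/f.png",np.hstack([cv2.resize(a[100:310,230:410],(400,467)),cv2.resize(b[90:290,230:420],(400,467))]))
try:
    ct=redbar(b,(250,110,310,225))[0];cs=redbar(a,(270,100,380,170))[0];print(cs,ct,tri(cs,ct))
except Exception as e: print(e)
print(sense()["force"])
E
```

```text
time_s: 24.3
eef_pos: [599.3, 171.1, 162.0]
ee_rot: [0.0, 0.993, -0.121, -0.0]
force: [0.1, 0.7, -0.5]
grip_width: 0.488
grip_force: 0.0
time_s: 25.1
eef_pos: [599.0, 171.1, 271.0]
ee_rot: [0.0, 0.993, -0.121, -0.001]
force: [0.4, 0.3, -0.3]
grip_width: 0.496
grip_force: 0.0
[335.  131.5] [277.5 167.5] (array([613.48632027, 166.823649  , 178.37575623]), np.float64(23.929750261454462))
[-0.67361207 -0.12254989  0.11068295]
```

View pics/f.png

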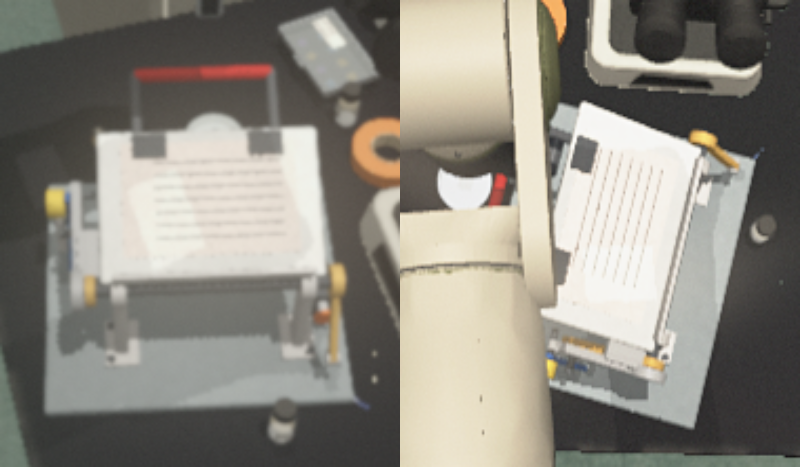

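The board is propped with the bar at raw row ~132, which fits notch 2 (flat was 151 and notch 3 was 127). The vial and dish stand in place, the gripper is clear, and I hand in.

```bash
python3 -c "
from rig import *
print(finish_job())"
```

```text
the job is handed in; nothing more can be done
None
```

I raised the board until the pawl was thrown, about 10–11 N against the sprung stop. I then lowered it by hand onto its rests, raised it to notch 2 (measured tilt about 0.37 rad), let go and handed in at about 25 s. The vial and dish looked untouched in the last picture, the battery was out of view there, and `finish_job()` returned no verdict.

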